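Seat the keyed centrifuge rotor and hold it home

ROBOT

A 6-joint arm with a two-finger parallel gripper is mounted at the origin on the work surface. World frame = base frame: x ahead of the robot, y to its left, z up, the work surface at z = 0. Lengths are in m, angles in rad, forces in N, time in s.
With the tool pointing down it reaches from about 0.25 to 0.725 m from the base axis. Payload 4 kg.
Tool frame: the origin (TCP) lies midway between the tips of the shut fingers; the grasp point (between the pads) lies 19 mm behind it; z points along the fingers, y is the direction in which the jaws open and shut (so a half turn about z gives the same grasp; the last joint's range is limited). The gripper opens to 85 mm and grips with 20 to 120 N. Pads are 22 mm wide; open, the fingers measure 114 mm over their backs; the gripper's body (76 mm by 85 mm) begins 54 mm behind the grasp point. The pads swing forward as they close: fully open they stand 13 mm farther back than shut.
Start: joints at [1.161, 0.241, 0.005, 1.335, 0, 1.571], TCP at [0.199, 0.459, 0.231] pointing down, gripper open.
Joint ranges: [-2.72, 2.72], [-1.05, 1.87], [-1.09, 1.28], [-1.99, 2.15], [-1.42, 1.44], [-3.14, 3.14]. Speed limits (rad/s): [2.79, 2.79, 3.14, 3.14, 3.14, 3.14].

INTERFACE

Orientations are given as a unit quaternion [x, y, z, w].
In Python, from workcell import monitor, cams, order gives the robot as it stands.
- The arm moves only by the tool send_rows, never from a script. Its argument "moves" is a list of rows, each a list of 4 numbers: the shift along the tool's x, y, z as a fraction of full scale, then the turn about the tool's z as a fraction of full scale. A call has 1 to 20 rows; each row shifts and turns the commanded pose from where the row before left it, along the tool's axes as they then stand; what a row does not reach is not made up. Full scale, the value 1, is 100 cm for a shift and 0.1 rad for a turn. A row lasts 1/10 s, in which the tool goes at most 50 mm and 8.59 degrees, less where a joint would pass 70% of its speed; a pose out of reach is approached as far as the arm can. A call with a number of a shift or a turn outside -1 to 1 is refused whole. A call with a gripper value outside its range is refused whole. "claw" is the gripper's target within -1 to 1 (fully open at 1, half-way at 0, shut at -1), set as the call begins (left out, the last holds). The fingers move at their own pace and stop on an object; the grip force is fixed at half the most. Time passes only in rows, so rows that do not move let the fingers close. It gives the time, the measured TCP pose, the force and the opening at its end, in the units of the state.
- monitor.get_obs(): the state, without advancing time (a new reading comes with each control period).
- cams.camera(name): name is "scene" or "top" or "wrist"; returns (picture, depth): 480x640x3 uint8, blue, green, red; 480x640 float32, m along the optical axis (not along the pixel's ray), 0 where there is no reading.
- cams.camera_info(name): a dict with "intrinsics" (3x3 intrinsics, pixels), "T" (4x4, takes a point from camera to world coordinates); the wrist camera has in their place "mount" (4x4, takes a point from camera to tool coordinates, whose origin is the TCP and whose axes are the flange's). Camera axes: x right, y up, looking along -z (the intrinsics and any distortion apply to the point x, -y, -z); pixel columns grow to the right and rows downward; lengths in m; the calibration is good to about 2 mm. The wrist camera is an equidistant fisheye: a pixel r from the principal point sees the ray r / f radians off the axis. A picture is of the moment at which its call begins: read the wrist's pose just before it. camera_info takes no time and is no camera call.
- order.job_done(): hands the job in, once; it reports no verdict.
The state is a dict: "clock": time; "joint_pos": joint angles; "joint_vel": joint speeds; "tau": joint torques, N m; "eef_pos": TCP position; "tool_rot": TCP orientation; "ft_force": force on the tool from outside, world axes, zero at the start; "ft_torque": the same for the moment, N m; "grip_width": finger opening in m.
Only numpy, scipy, OpenCV 4.12 (cv2) and the standard library are available. Lean on these libraries where they do the work, as an engineer would, in place of code of your own. Each camera call takes 0.05 s, during which the arm holds its last target.

TASK

Lift the centrifuge's blue lid by its bar until it rests open on its stop, then take the rotor from its stand by the black grip and set its shaft into the drive hub in the bowl, turning it until the key slips into the keyway. Push on against the spring until the rotor is fully home, and finish while still holding the grip and pressing it down there: do not let go. Leave the other things on the bench where they are.

Things in the scene. Friction and masses are not known exactly. Their poses are not given: they have to be found in the camera images.
- centrifuge: Fixed white box, 260 x 180 mm, 110 high; origin on its underside below the bowl's axis. z up, +y towards the lid's hinge, -x towards the control panel; it reaches x -150 to +110 mm and y -90 to +90 mm. The round bowl in its top is 140 mm across and 90 deep. Site hub_mouth lies 56 mm above this origin and has the same axes.
- hub_mouth (a point): Centre of the top face of the steel drive hub in the bowl (axes of the centrifuge, not of the keyway). The bowl's rim lies 54 mm above this point. Hub 44 mm across, 36 high, braked: it does not turn. Upright round bore 20.4 mm across. With the rotor fully home its disc rests on this face and point rotor_grip is 42 mm above this point.
- hub_foot (a point): Foot of the hub on the bowl floor, 36 mm below hub_mouth, centrifuge's axes. The hub's one keyway, 10 mm wide, open at the top, out to 16.5 mm from the axis, points along +x here give or take 0.6 rad: it differs each time and no reading gives it. Find it by feel, or by sight with the lid open: a notch, and a red bar on the floor plate, 23 to 59 mm from the axis, points the same way.
- lid (a joint): Angle of the lid: 0 shut, 1.9 rad open on its stop, where it stays by its own weight; released below about 1.57 it falls shut. Light (lifting takes about 1.5 N at the bar).
- lid_hinge (a point): Middle of the lid's hinge line (along the centrifuge's x), at the centrifuge's +y side. The blue lid is 170 x 165 mm, 8 mm thick, with a round window.
- lid_bar (a point): Middle of the lid's handle: round steel bar 10 mm across, parallel to the hinge, 220 mm from it, free for 80 mm of its length, held 55 mm off the lid's edge by two arms in the lid's plane. It overhangs the box's -y side (40 mm clear between bar and box), so fingers from above can straddle it, and it turns between them as the lid swings. Axes of the lid.
- rotor_grip (a point): Middle of the rotor's black flat grip: 40 mm long (this frame's x), 16 thick (y), reaching from 25 mm below this point to 17 above. Under it an aluminium disc 76 mm across, 24 to 42 mm below this point, then the shaft, its tip 76 mm below. The key is on the +x side; red marks on disc and grip top show that side. z up. Rotor about 0.35 kg.
- rotor: The same rotor, same axes, origin at the tip of its upright shaft. Shaft 18 mm across with a tapered foot, 34 mm long below the disc. The brass key, 7 mm wide, stands out to 15 mm from the axis on the +x side, from 10 mm above the tip up to the disc: so 10 mm of shaft enter the hub before the key meets its top face.
- seat (a joint): How far the brass spring seat in the hub's bore is pressed down, m: 0 free, 0.007 with the rotor fully home. The shaft's tip meets it 7 mm before home; it pushes back with 6 N at first, 12 N at home, more than the rotor's weight, so the rotor rises again unless pressed.
- stand: Fixed grey ring, 60 mm across, 45 high, origin at the middle of its underside. The rotor hangs in it: disc on the ring's top, shaft loose in its 37 mm bore, so it lifts straight out (clear after 34 mm).
- reagent: Bystander: amber reagent bottle, 60 mm across, 150 high; origin under its middle.
- jar: Bystander: white jar with blue cap, 60 mm across, 90 high; origin under its middle.
- beaker: Bystander: glass beaker, 66 mm across, 90 high; origin under its middle.
- dish: Bystander: flat clear culture dish with yellow fill, 90 mm across, 14 high; origin under its middle.
- tipbox: Bystander: blue box of pipette tips, 110 x 75 x 50 mm; origin under its middle.
- tuberack: Bystander: orange rack of capped tubes, 70 x 180 mm, 76 high; origin under its middle.
- timer: Bystander: small white timer, 20 x 65 x 60 mm; origin under its middle.
There are look-alikes about, which are no part of the job. What is shaped like the rotor but green is not meant.

How it is judged:
By the outcome, as a careful person would: the job done as asked, in the order asked, and still so for the second after the job is handed in, while the arm keeps its last pose, push and grip.
It also fails if it takes over 67 s, if anything falls off the work surface, if the arm or the gripper's body presses on something with over 40 N, if the wrist force passes 120 N, or if a joint passes its speed limit or range.

## Working session

There is one attempt and no reset: what is moved stays moved. The work goes in short steps, Python scripts to look and compute and a tool call to move; the robot and the scene stay as the last step left them, time stands still between calls to the robot, and variables do not carry over. Pictures are saved under pics/ and viewed, and the job is handed in when it is done.

Besides the shell and the picture viewer there is one more tool, called after "Call:" in YAML: its name, and indented under it one key for each argument. send_rows: Moves the arm, as the interface text tells. Its arguments: {"type":"object","properties":{"moves":{"type":"array","items":{"type":"array","items":{"type":"number","minimum":-1,"maximum":1}}},"claw":{"type":"number"}},"required":["moves"]}

```bash
ls; mkdir -p pics; python3 - <<'E'
from workcell import monitor,cams,order
import cv2,numpy as np
o=monitor.get_obs();print(o)
for n in("scene","top"):
    im,d=cams.camera(n);cv2.imwrite(f"pics/{n}0.png",im);np.save(f"pics/{n}0_d.npy",d)
    i=cams.camera_info(n);print(n,i)
print(cams.camera_info("wrist"))
E
```

```text
pics
{'clock': 0.0, 'joint_pos': array([ 1.16101063e+00,  2.41403286e-01,  3.73227597e-03,  1.33519588e+00,
       -1.06195600e-05,  1.57078508e+00]), 'joint_vel': array([-0.00065193, -0.00128296,  0.00056955, -0.00037895, -0.00071826,
        0.00082398]), 'tau': array([-2.99512624e-05, -3.72318900e+01,  2.52408957e+01,  1.68992806e-02,
       -4.82521909e-05, -3.31693414e-06]), 'eef_pos': array([0.19895964, 0.45802698, 0.23042087]), 'tool_rot': array([ 2.03456628e-01,  9.79083413e-01, -1.01470615e-03, -2.05447838e-04]), 'ft_force': array([-0.96277688,  0.58768006, -0.18029986]), 'ft_torque': array([-3.22079548e-02, -5.35023899e-02, -8.35550391e-05]), 'grip_width': 0.08514052200463772}
scene {'intrinsics': array([[528.38532766,   0.        , 310.39978909],
       [  0.        , 528.38532766, 235.55361981],
       [  0.        ,   0.        ,   1.        ]]), 'T': array([[-0.11514422, -0.55134545,  0.82629293,  1.54867569],
       [ 0.99329749, -0.07235947,  0.09013438,  0.04720034],
       [ 0.01009494,  0.83113314,  0.55598183,  0.78425337],
       [ 0.        ,  0.        ,  0.   
[... 268 characters left out ...]
  [-0.99996041,  0.00586664,  0.00668979, -0.05136127],
       [ 0.00725387,  0.10209059,  0.99474866,  1.23570113],
       [ 0.        ,  0.        ,  0.        ,  1.        ]])}
{'intrinsics': array([[371.64829954,   0.        , 319.93481698],
       [  0.        , 371.64829954, 242.20723095],
       [  0.        ,   0.        ,   1.        ]]), 'mount': array([[-8.95608815e-04,  9.59648726e-01,  2.81200144e-01,
         7.12726455e-02],
       [ 9.99999502e-01,  9.83145506e-04, -1.70220264e-04,
        -8.80241507e-05],
       [-4.39812318e-04,  2.81199852e-01, -9.59649129e-01,
        -1.42229800e-01],
       [ 0.00000000e+00,  0.00000000e+00,  0.00000000e+00,
         1.00000000e+00]])}
```

View pics/scene0.png

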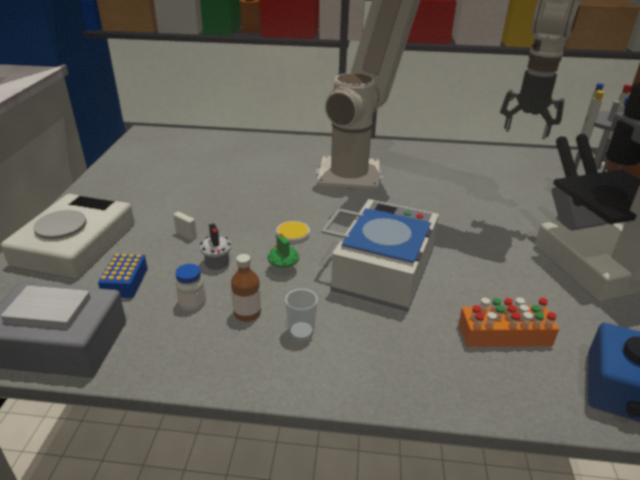

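View pics/top0.png

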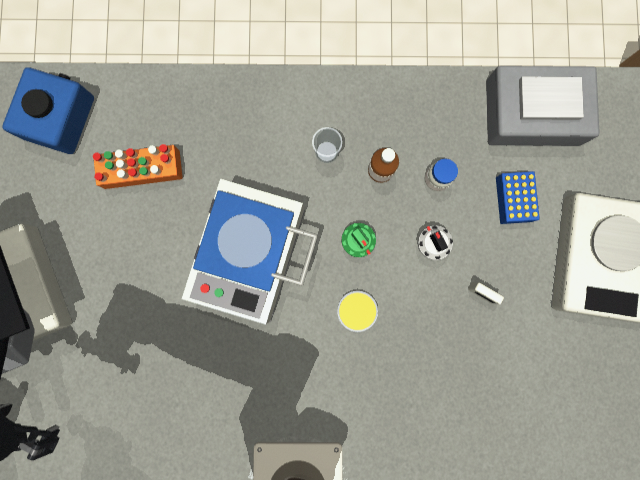

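Top view: centrifuge around (245,250) with the bar at about (310,258), true rotor at about (435,240), green decoy at (359,239). Next I'll measure with depth.

```bash
cat > h.py <<'E'
import numpy as np,cv2
from workcell import monitor,cams,order
from scipy.spatial.transform import Rotation as R
def cloud(n,d):
    i=cams.camera_info(n);K=i['intrinsics'];T=i['T']
    v,u=np.mgrid[:480,:640]
    p=np.stack([(u-K[0,2])/K[0,0]*d,-(v-K[1,2])/K[1,1]*d,-d],-1)
    return p@T[:3,:3].T+T[:3,3]
def proj(n,P):
    i=cams.camera_info(n);K=i['intrinsics'];T=i['T']
    p=(np.atleast_2d(P)-T[:3,3])@T[:3,:3]
    return np.stack([K[0,0]*p[:,0]/-p[:,2]+K[0,2],K[1,1]*-p[:,1]/-p[:,2]+K[1,2]],-1)
def wTc(o):
    M=np.eye(4);M[:3,:3]=R.from_quat(o['tool_rot']).as_matrix();M[:3,3]=o['eef_pos']
    return M@cams.camera_info('wrist')['mount']
def wproj(o,P):
    K=cams.camera_info('wrist')['intrinsics'];T=wTc(o)
    p=(np.atleast_2d(P)-T[:3,3])@T[:3,:3]; q=np.stack([p[:,0],-p[:,1],-p[:,2]],-1)
    s=np.hypot(q[:,0],q[:,1]);th=np.arctan2(s,q[:,2])
    return q[:,:2]/s[:,None]*th[:,None]*K[0,0]+K[:2,2]
def wray(o,uv):
    K=cams.camera_info('wrist')['intrinsics'];T=wTc(o)
    m=(np.atleast_2d(uv).astype(float)-K[:2,2])/K[0,0];th=np.hypot(m[:,0],m[:,1]);k=np.sin(th)/np.maximum(th,1e-9)
    r=np.stack([m[:,0]*k,-m[:,1]*k,-np.cos(th)],-1)
    return T[:3,3],r@T[:3,:3].T
def wcloud(o,d):
    v,u=np.mgrid[:480,:640]
    c,r=wray(o,np.stack([u,v],-1).reshape(-1,2));T=wTc(o)
    z=-(r@T[:3,2]); 
    return (c+r/z[:,None]*d.reshape(-1,1)).reshape(480,640,3)
E
python3 - <<'E'
from h import *
d=np.load('pics/top0_d.npy');im=cv2.imread('pics/top0.png');P=cloud('top',d)
for n,(u,v) in dict(bar=(310,258),bar2=(317,230),bar3=(303,285),lid=(245,205),box=(230,310),rotor=(437,240),disc=(425,250),green=(359,237),bench=(480,400)).items():print(n,P[v,u].round(4))
cv2.imwrite('pics/a.png',np.hstack([cv2.resize(im[170:350,175:335],None,fx=3,fy=3,interpolation=2),cv2.resize(im[205:275,400:470],None,fx=4.5,fy=540/70,interpolation=2)])[:600,:800])
# box top fit
m=(abs(P[...,2]-0.11)<.012)
m[:, :170]=0;m[:,340:]=0;m[:160]=0;m[340:]=0
q=P[m][:,:2].astype(np.float32);print(cv2.minAreaRect(q),len(q))
for lo,hi in((.0,.2),):
  h,e=np.histogram(P[170:340,175:335,2],bins=40,range=(0,.2));print(list(zip(e.round(3),h)))
E
```

```text
bar [ 0.4904 -0.0276  0.1215]
bar2 [ 0.5608 -0.0404 -0.0022]
bar3 [ 0.4359 -0.0096 -0.0037]
lid [0.5989 0.1072 0.1207]
box [0.3841 0.135  0.1094]
rotor [ 0.5303 -0.2914  0.1039]
disc [ 0.5122 -0.2741  0.0616]
green [ 0.5364 -0.1294  0.0955]
bench [ 1.852e-01 -4.028e-01  4.000e-04]
((0.5003604292869568, 0.08891485631465912), (0.23097285628318787, 0.2603752613067627), 73.74727630615234) 5457
[(np.float64(0.0), np.int64(7072)), (np.float64(0.005), np.int64(283)), (np.float64(0.01), np.int64(29)), (np.float64(0.015), np.int64(56)), (np.float64(0.02), np.int64(43)), (np.float64(0.025), np.int64(18)), (np.float64(0.03), np.int64(25)), (np.float64(0.035), np.int64(24)), (np.float64(0.04), np.int64(19)), (np.float64(0.045), np.int64(28)), (np.float64(0.05), np.int64(27)), (np.float64(0.055), np.int64(21)), (np.float64(0.06), np.int64(22)), (np.float64(0.065), np.int64(14)), (np.float64(0.07), np.int64(24)), (np.float64(0.075), np.int64(21)), (np.float64(0.08), np.int64(21)), (np.float64(0.085), np.int64(14)), (np.float64(0.09), np.int64(23)), (np.float64(0.095), np.int64(20)), (np.float64(0.1), np.int64(52)), (np.float64(0.105), np.int64(1483)), (np.float64(0.11), np.int64(2412)), (np.float64(0.115), np.int64(577)), (np.float64(0.12), np.int64(4306)), (np.float64(0.125), np.int64(2593)), (np.float64(0.13), np.int64(43)), (np.float64(0.135), np.int64(0)), (np.float64(0.14), np.int64(0)), (np.float64(0.145), np.int64(0)), (np.float64(0.15), np.int64(0)), (np.float64(0.155), np.int64(0)), (np.float64(0.16), np.int64(0)), (np.float64(0.165), np.int64(0)), (np.float64(0.17), np.int64(0)), (np.float64(0.175), np.int64(0)), (np.float64(0.18), np.int64(0)), (np.float64(0.185), np.int64(0)), (np.float64(0.19), np.int64(0)), (np.float64(0.195), np.int64(0))]
```

View pics/a.png

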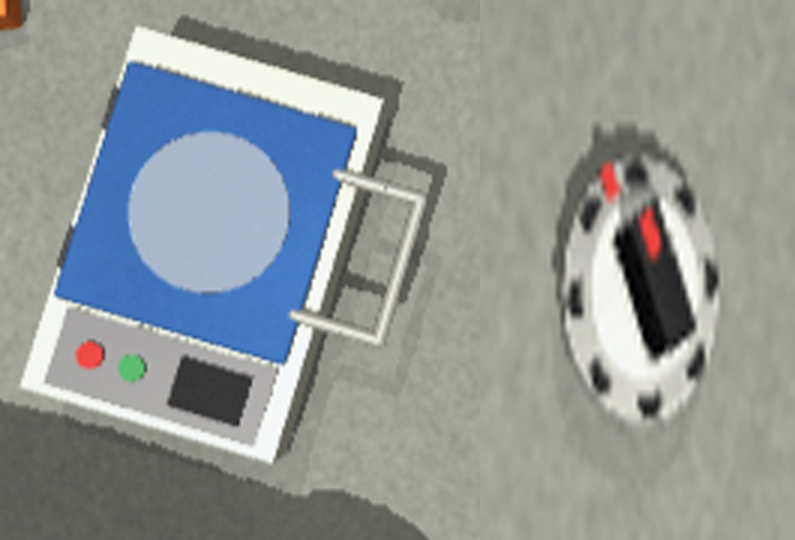

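```bash
cat >> h.py <<'E'
def hit(n,uv,z):
    i=cams.camera_info(n);K=i['intrinsics'];T=i['T'];uv=np.atleast_2d(uv).astype(float)
    r=np.stack([(uv[:,0]-K[0,2])/K[0,0],-(uv[:,1]-K[1,2])/K[1,1],-np.ones(len(uv))],-1)@T[:3,:3].T
    return T[:3,3]+r*((z-T[2,3])/r[:,2])[:,None]
E
python3 - <<'E'
from h import *
c=np.array([[135,28],[385,97],[273,462],[22,385]])/3+[175,170]
B=hit('top',c,.11);print(B.round(4))
for a,b in((0,1),(1,2),(2,3),(3,0)):
  e=B[b]-B[a];print(np.hypot(*e[:2]),np.degrees(np.arctan2(e[1],e[0])))
bar=hit('top',np.array([[420,197],[380,340]])/3+[175,170],.121);print(bar, np.degrees(np.arctan2(*(bar[0]-bar[1])[[1,0]])))
d=np.load('pics/top0_d.npy');P=cloud('top',d)
m=np.zeros((480,640),bool);m[230:290,298:322]=1
q=P[m&(P[...,2]>.05)];print(np.percentile(q[:,2],[10,50,90]))
# rotor grip: top black
im=cv2.imread('pics/top0.png');
sub=P[200:275,400:470].reshape(-1,3)
g=sub[(sub[:,2]>.09)];print(len(g),g.mean(0),np.median(g[:,2]),cv2.minAreaRect(g[:,:2].astype(np.float32)))
k=sub[(sub[:,2]>.05)&(sub[:,2]<.075)];print(cv2.minEnclosingCircle(k[:,:2].astype(np.float32)),np.median(k[:,2]))
E
```

```text
[[ 0.6544  0.162   0.11  ]
 [ 0.6069 -0.0125  0.11  ]
 [ 0.3562  0.0611  0.11  ]
 [ 0.4072  0.2327  0.11  ]]
0.18086499789355878 -105.21765409808226
0.26127849441506906 163.6333085393691
0.17900599925463254 73.45047233932485
0.25708682652605547 -15.960283727540926
[[ 0.53630249 -0.03742626  0.121     ]
 [ 0.43890432 -0.01103802  0.121     ]] -15.159311051562263
[0.12076001 0.12404418 0.12737503]
187 [ 0.52120541 -0.27452662  0.20534054] 0.1034199107508289 ((0.4743170738220215, -0.18284985423088074), (0.039194196462631226, 0.2734566926956177), 25.99036407470703)
((0.5308350920677185, -0.29760676622390747), 0.038357075303792953) 0.06048604066870433
```

Call:
send_rows:
  moves:
    - [0, 0, 0, -0.65]
    - [0, 0, 0, -0.65]
    - [-0.034, -0.032, -0.001, 0]
    - [-0.034, -0.032, -0.001, 0]
    - [-0.034, -0.032, -0.001, 0]
    - [-0.034, -0.032, -0.001, 0]
    - [-0.034, -0.032, -0.001, 0]
    - [-0.034, -0.032, -0.001, 0]
    - [-0.034, -0.032, -0.001, 0]
    - [-0.034, -0.032, -0.001, 0]
    - [-0.034, -0.032, 0, 0]
    - [-0.034, -0.032, 0, 0]
    - [-0.034, -0.032, 0, 0]
    - [-0.034, -0.032, 0, 0]
    - [0, 0, 0, 0]
    - [0, 0, 0, 0]
  claw: -0.1

```text
clock: 1.7
eef_pos: [0.485, -0.024, 0.2384]
tool_rot: [0.141, 0.99, 0.0, -0.001]
ft_force: [-0.7, 0.5, 0.0]
grip_width: 0.0384
```

```bash
cat > w.py <<'E'
from h import *
import sys,pickle
o=monitor.get_obs();im,d=cams.camera('wrist')
n=sys.argv[1];cv2.imwrite(f'pics/{n}.png',im);np.save(f'pics/{n}_d.npy',d);pickle.dump(o,open(f'pics/{n}.pkl','wb'))
Rm=R.from_quat(o['tool_rot']).as_matrix()
print(o['clock'],o['eef_pos'].round(4),Rm.round(4).tolist(),o['joint_pos'].round(3),o['grip_width'],o['ft_force'].round(2))
E
python3 w.py w1
```

```text
1.7 [ 0.485  -0.024   0.2384] [[-0.9604, 0.2787, -0.0021], [0.2787, 0.9604, 0.0005], [0.0022, -0.0001, -1.0]] [-0.05   0.211 -0.015  1.347  0.     0.233] 0.03840444302103928 [-0.73  0.5   0.02]
```

View pics/w1.png

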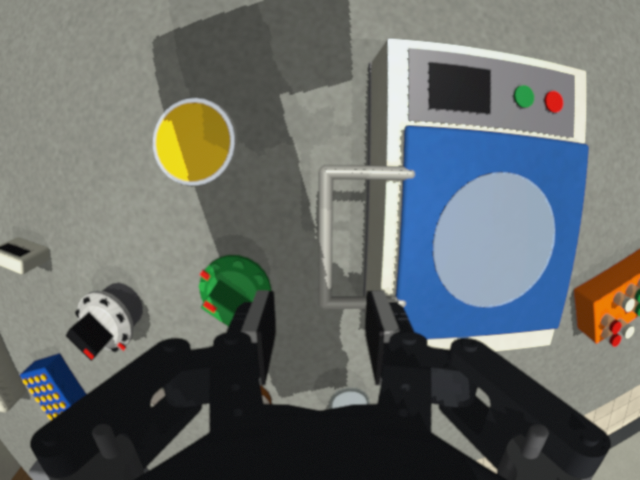

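Wrist view: bar runs along column ~326, rows 180–300; the lid edge is at x≈408. Triangulating its position from both views.

```bash
python3 - <<'E'
from h import *;import pickle
o=pickle.load(open('pics/w1.pkl','rb'));d=np.load('pics/w1_d.npy');im=cv2.imread('pics/w1.png')
P=wcloud(o,d)
m=np.zeros((480,640),bool);m[185:290,315:338]=1
q=P[m&(P[...,2]>.08)&(P[...,2]<.16)];print(len(q),q.mean(0),np.percentile(q[:,2],[5,50,95]))
print('lidz',P[230,430],P[250,500],'box',P[100,395])
g=cv2.cvtColor(im,cv2.COLOR_BGR2GRAY);print(g[240,312:345])
# line bar ends: rays at col 326 rows 185,240,285, intersect at several heights; compare top ray
for z in(.112,.117,.122):
  c,r=wray(o,[[326.2,195],[326,240],[326,285]]);X=c+r*((z-c[2])/r[:,2])[:,None]
  T=hit('top',np.array([[420,197],[400,268],[380,340]])/3+[175,170],z)
  n=np.array([.2756,.9613]);print(z,X[:,:2]@n,T[:,:2]@n, X[1],T[1])
# box corner at top (388,39) rim, (587,69)
for uv in((388,39),(587,69),(551,354)):
  c,r=wray(o,uv);print((c+r*((.11-c[2])/r[:,2])[:,None]))
E
```

```text
1491 [ 0.48698839 -0.02086866  0.12334905] [0.12037319 0.12358989 0.12524204]
lidz [0.50219153 0.05515149 0.12388499] [0.53389978 0.10883288 0.12486002] box [0.40459156 0.0562143  0.10871201]
[ 89  89  88  89  89  91  98 121 143 159 172 184 194 197 193 184 173 161
 146 136 139 148 153 154 155 155 156 156 154 153 151 150 149]
0.112 [0.11520418 0.11504776 0.11508315] [0.11216732 0.11151724 0.11067948] [ 0.49147111 -0.02122301  0.112     ] [ 0.488172   -0.02394982  0.112     ]
0.117 [0.11512036 0.11496684 0.11500158] [0.11197831 0.11133113 0.11049709] [ 0.49008207 -0.02090895  0.117     ] [ 0.48792213 -0.02407179  0.117     ]
0.122 [0.11503653 0.11488593 0.11492001] [0.11178931 0.11114502 0.11031471] [ 0.48869303 -0.02059489  0.122     ] [ 0.48767225 -0.02419376  0.122     ]
[[0.35875015 0.06413434 0.11      ]]
[[0.40726778 0.23902817 0.11      ]]
[[0.67139593 0.1658076  0.11      ]]
```

Call:
send_rows:
  moves:
    - [-0.003, 0.004, 0.035, 0]
    - [0, 0, 0.04, 0]
    - [0, 0, 0.04, 0]
    - [0, 0, 0.022, 0]
    - [0, 0, 0, 0]

```text
clock: 2.25
eef_pos: [0.4853, -0.0183, 0.0991]
tool_rot: [0.138, 0.99, -0.0, -0.004]
ft_force: [-0.6, 0.2, -0.1]
grip_width: 0.0386
```

Call:
send_rows:
  moves:
    - [0, 0, 0, 0]
    - [0, 0, 0, 0]
    - [0, 0, 0, 0]
    - [0, 0, 0, 0]
    - [0, 0, 0, 0]
  claw: -1

```text
clock: 2.75
eef_pos: [0.4897, -0.0214, 0.1041]
tool_rot: [0.14, 0.99, -0.001, 0.001]
ft_force: [-2.1, -4.7, 2.1]
grip_width: 0.0079
```

```bash
python3 w.py w2
```

```text
2.75 [ 0.4897 -0.0214  0.1041] [[-0.9609, 0.2769, 0.0019], [0.2769, 0.9609, -0.0033], [-0.0028, -0.0026, -1.0]] [-0.042  0.316 -0.243  1.01  -0.003  0.239] 0.007902057135337525 [-2.09 -4.67  2.06]
```

View pics/w2.png

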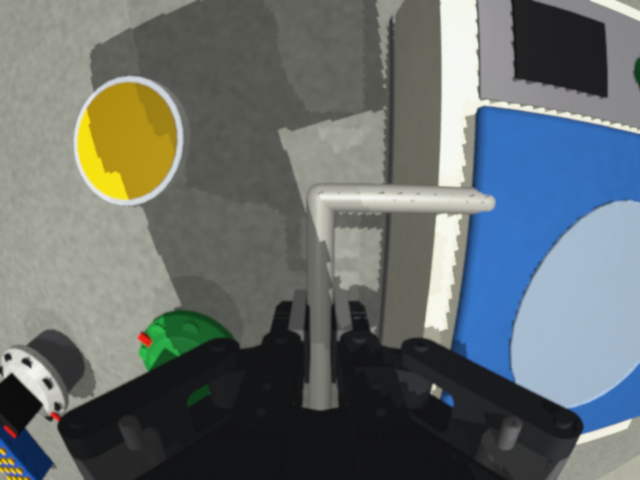

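```bash
python3 -c "
import numpy as np
t=np.arange(0,30)*.065
y=.22*(1-np.cos(t));z=.22*np.sin(t)
Y=np.round(y,3);Z=np.round(z,3)
r=[[0,round(float(a),3),round(float(-b),3),0] for a,b in zip(np.diff(Y),np.diff(Z))]
print(r[:15]);print(r[15:])"
```

```text
[[0, 0.0, -0.014, 0], [0, 0.002, -0.015, 0], [0, 0.002, -0.014, 0], [0, 0.003, -0.014, 0], [0, 0.005, -0.013, 0], [0, 0.005, -0.014, 0], [0, 0.005, -0.013, 0], [0, 0.007, -0.012, 0], [0, 0.008, -0.012, 0], [0, 0.008, -0.012, 0], [0, 0.009, -0.011, 0], [0, 0.01, -0.011, 0], [0, 0.01, -0.01, 0], [0, 0.011, -0.009, 0], [0, 0.012, -0.008, 0]]
[[0, 0.012, -0.008, 0], [0, 0.012, -0.007, 0], [0, 0.013, -0.006, 0], [0, 0.014, -0.005, 0], [0, 0.013, -0.004, 0], [0, 0.014, -0.003, 0], [0, 0.014, -0.003, 0], [0, 0.014, -0.001, 0], [0, 0.015, -0.001, 0], [0, 0.014, -0.0, 0], [0, 0.014, 0.002, 0], [0, 0.014, 0.002, 0], [0, 0.014, 0.003, 0], [0, 0.014, 0.004, 0]]
```

Call:
send_rows:
  moves:
    - [0, 0.0, -0.014, 0]
    - [0, 0.002, -0.015, 0]
    - [0, 0.002, -0.014, 0]
    - [0, 0.003, -0.014, 0]
    - [0, 0.005, -0.013, 0]
    - [0, 0.005, -0.014, 0]
    - [0, 0.005, -0.013, 0]
    - [0, 0.007, -0.012, 0]
    - [0, 0.008, -0.012, 0]
    - [0, 0.008, -0.012, 0]
    - [0, 0.009, -0.011, 0]
    - [0, 0.01, -0.011, 0]
    - [0, 0.01, -0.01, 0]
    - [0, 0.011, -0.009, 0]
    - [0, 0.012, -0.008, 0]

```text
clock: 4.3
eef_pos: [0.5176, 0.0747, 0.2852]
tool_rot: [0.139, 0.99, 0.001, 0.002]
ft_force: [5.4, 2.5, -9.0]
grip_width: 0.0078
```

```bash
python3 w.py w3
```

```text
4.3 [0.5176 0.0747 0.2852] [[-0.9613, 0.2754, 0.0037], [0.2754, 0.9613, 0.0019], [-0.003, 0.0028, -1.0]] [1.430e-01 2.680e-01 1.810e-01 1.479e+00 1.000e-03 4.220e-01] 0.00776462593399817 [ 5.36  2.46 -9.05]
```

View pics/w3.png

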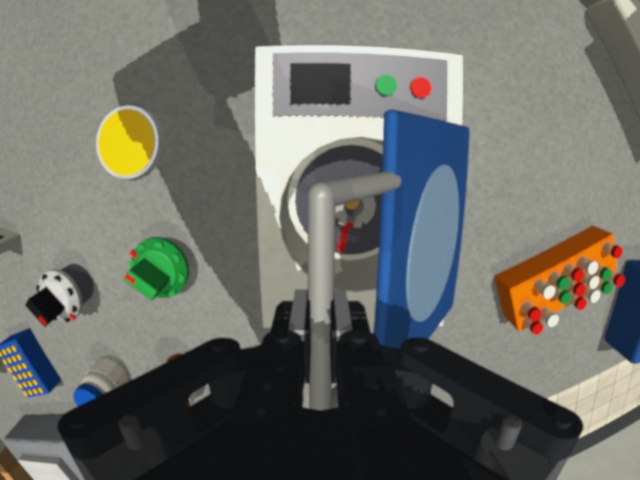

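The lid is about 55° up with the bar still gripped; the hub and red bar show at ~(345,235).

Call:
send_rows:
  moves:
    - [0, 0.012, -0.008, 0]
    - [0, 0.012, -0.007, 0]
    - [0, 0.013, -0.006, 0]
    - [0, 0.014, -0.005, 0]
    - [0, 0.013, -0.004, 0]
    - [0, 0.014, -0.003, 0]
    - [0, 0.014, -0.003, 0]
    - [0, 0.014, -0.001, 0]
    - [0, 0.015, -0.001, 0]
    - [0, 0.014, 0, 0]
    - [0, 0.014, 0.002, 0]
    - [0, 0.014, 0.002, 0]
    - [0, 0.014, 0.003, 0]
    - [0, 0.013, 0.004, 0]
    - [0, 0, 0, 0]

```text
clock: 5.85
eef_pos: [0.571, 0.257, 0.3132]
tool_rot: [0.139, 0.99, 0.001, 0.004]
ft_force: [5.7, -1.6, 0.6]
grip_width: 0.0069
```

```bash
python3 w.py w4; python3 -c "
from h import *
im,d=cams.camera('scene');cv2.imwrite('pics/s4.png',im)"
```

```text
5.85 [0.571  0.257  0.3132] [[-0.9613, 0.2753, 0.0074], [0.2753, 0.9613, 0.001], [-0.0068, 0.003, -1.0]] [ 0.424  0.495  0.585  1.654 -0.002  0.703] 0.00689555996207639 [ 5.69 -1.64  0.64]
```

View pics/w4.png

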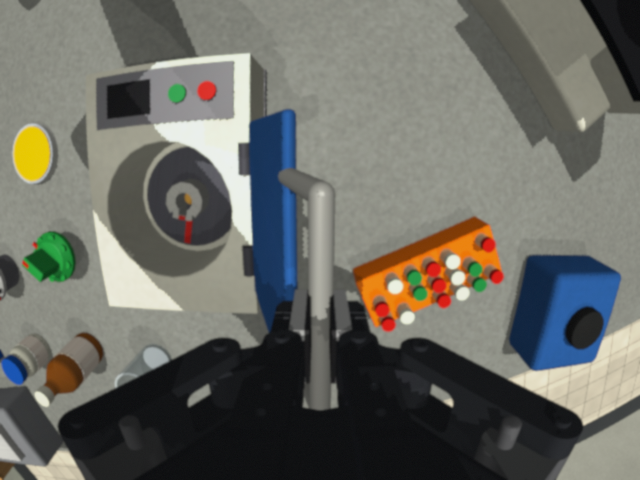

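View pics/s4.png

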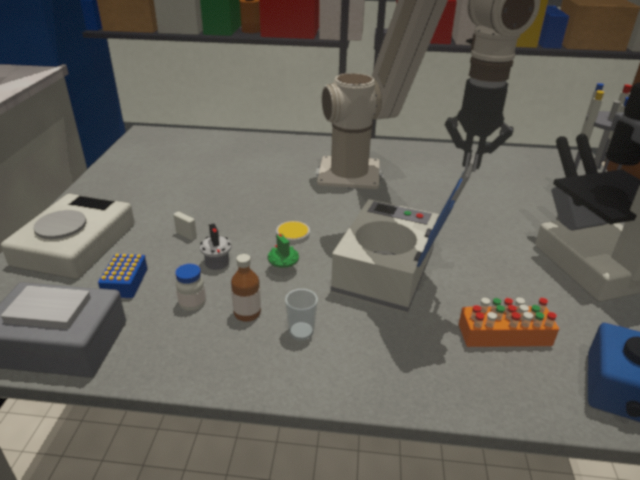

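Lid angle from the TCP arc is about 1.89. Releasing and rising.

Call:
send_rows:
  moves:
    - [0, 0, 0, 0]
    - [0, 0, 0, 0]
    - [0, 0, 0, 0]
    - [0, 0, 0, 0]
    - [0, 0, -0.02, 0]
    - [0, 0, -0.03, 0]
    - [0, 0, -0.03, 0]
    - [0, 0, 0, 0]
  claw: 0

```text
clock: 6.75
eef_pos: [0.5693, 0.2562, 0.3963]
tool_rot: [0.139, 0.99, 0.002, 0.004]
ft_force: [-0.2, 0.1, 0.7]
grip_width: 0.0427
```

```bash
python3 w.py w5; python3 -c "
from h import *
for n in ('scene','top'):
  im,d=cams.camera(n);cv2.imwrite(f'pics/{n}5.png',im);np.save(f'pics/{n}5_d.npy',d)
im=cv2.imread('pics/top5.png');cv2.imwrite('pics/b.png',cv2.resize(im[160:350,150:350],None,fx=3,fy=3,interpolation=2))"
```

```text
6.75 [0.5693 0.2562 0.3963] [[-0.9611, 0.276, 0.0078], [0.2761, 0.9611, 0.0037], [-0.0064, 0.0057, -1.0]] [0.423 0.542 0.881 1.902 0.    0.702] 0.04274957577970227 [-0.16  0.07  0.68]
```

View pics/b.png

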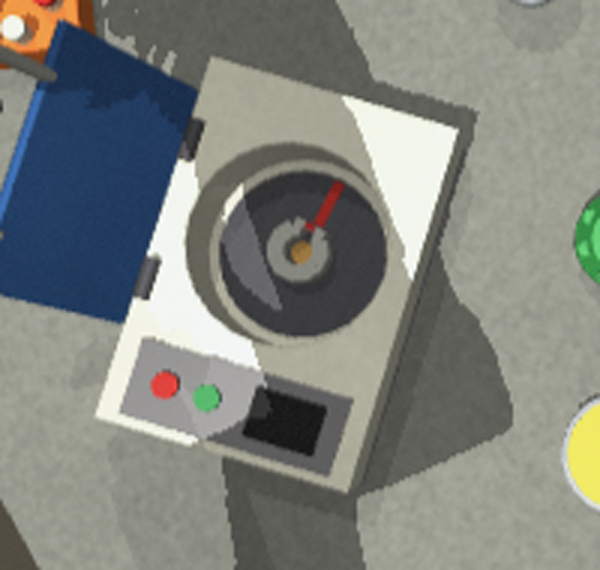

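View pics/w5.png

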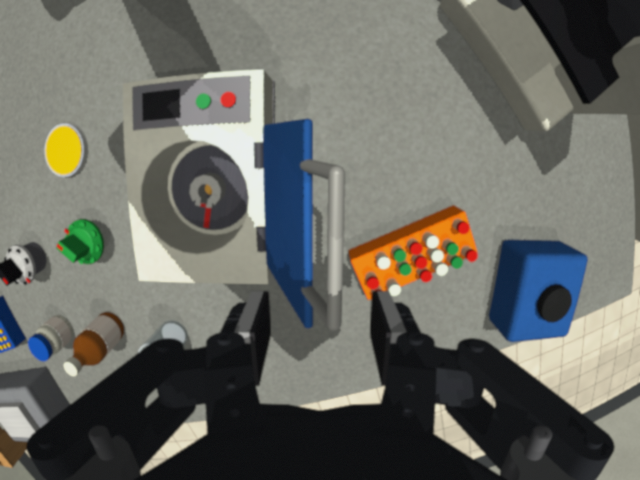

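Call:
send_rows:
  moves:
    - [-0.02, -0.04, 0, 0]
    - [-0.02, -0.04, 0, 0]
    - [-0.02, -0.04, 0, 0]
    - [-0.02, -0.037, 0.03, 0]
    - [0, 0, 0.04, 0]
    - [0, 0, 0.04, 0]
    - [0, 0, 0.04, 0]
    - [0, 0, 0, 0]
    - [0, 0, 0, 0]
  claw: 1

```text
clock: 7.8
eef_pos: [0.6008, 0.084, 0.2414]
tool_rot: [0.139, 0.99, -0.0, -0.002]
ft_force: [0.0, -0.3, 1.1]
grip_width: 0.0855
```

```bash
python3 w.py w6; python3 -c "
import cv2
im=cv2.imread('pics/w6.png');cv2.imwrite('pics/c.png',cv2.resize(im[80:330,180:480],None,fx=2.4,fy=2.4,interpolation=2))"
```

```text
7.8 [0.6008 0.084  0.2414] [[-0.9611, 0.2761, -0.0035], [0.2761, 0.9611, -0.0004], [0.0032, -0.0014, -1.0]] [0.139 0.458 0.344 1.46  0.    0.419] 0.08548275485725469 [ 0.04 -0.26  1.11]
```

View pics/c.png

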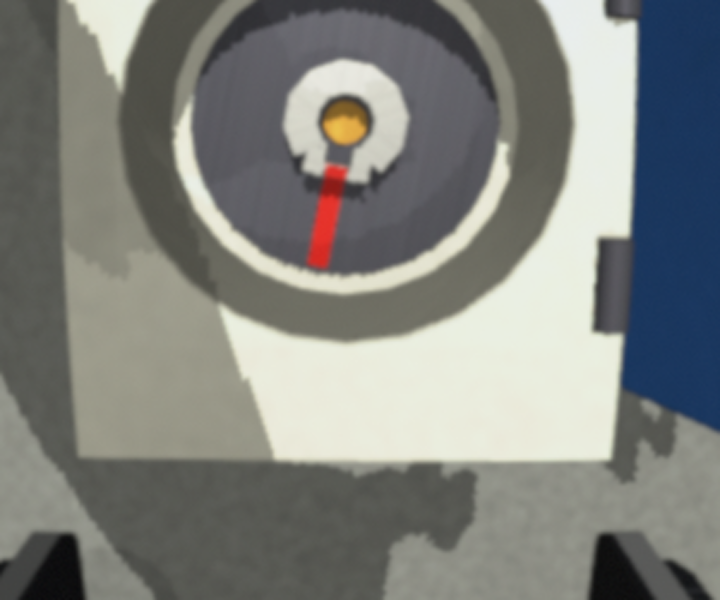

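```bash
python3 - <<'E'
from h import *;import pickle
def line(P):
    c=P.mean(0);u,s,v=np.linalg.svd(P-c);return c,v[0],s
o=pickle.load(open('pics/w6.pkl','rb'));im=cv2.imread('pics/w6.png').astype(int);d=np.load('pics/w6_d.npy');W=wcloud(o,d)
m=(im[...,2]>110)&(im[...,1]<75)&(im[...,0]<75);m[:140]=0;m[200:]=0;m[:,:290]=0;m[:,350:]=0
vu=np.argwhere(m);c,r=wray(o,vu[:,::-1]);print(len(vu),'floor z',np.median(W[m][:,2]))
X=c+r*((.02-c[2])/r[:,2])[:,None];a,dv,s=line(X[:,:2]);dv*=np.sign(dv[0])
print('wrist bar c',a,'yaw',np.degrees(np.arctan2(dv[1],dv[0])))
# hub ring and bore in wrist
crop=cv2.cvtColor(im.astype(np.uint8),cv2.COLOR_BGR2GRAY)
for uv in((324.2,130),):
    for z in(.056,):
        c,r=wray(o,uv);print('hub w',c+r*((z-c[2])/r[:,2])[:,None])
# hub outer extent px in crop: left 284,right 409,top 58
E0=np.array([[284,120],[409,120],[346,58]])/2.4+[180,80]
c,r=wray(o,E0);print((c+r*((.056-c[2])/r[:,2])[:,None]).round(4))
q=W[110:150,300:350].reshape(-1,3);q=q[(q[:,2]>.045)&(q[:,2]<.07)];print('hub face',np.median(q[:,2]),cv2.minEnclosingCircle(q[:,:2].astype(np.float32)))
# bowl rim outer
# top
im=cv2.imread('pics/top5.png').astype(int);d=np.load('pics/top5_d.npy')
m=(im[...,2]>90)&(im[...,1]<60)&(im[...,0]<60);m[:215]=0;m[245:]=0;m[:,:245]=0;m[:,270:]=0
vu=np.argwhere(m);X=hit('top',vu[:,::-1],.02);a,dv,s=line(X[:,:2]);dv*=np.sign(dv[0]);print(len(vu),'top bar c',a,'yaw',np.degrees(np.arctan2(dv[1],dv[0])))
print('top hub',hit('top',np.array([[301,249]])/3+[150,160],.056))
T=cloud('top',d);q=T[225:260,235:265].reshape(-1,3);q=q[(q[:,2]>.045)&(q[:,2]<.07)];print('hub face top',np.median(q[:,2]),cv2.minEnclosingCircle(q[:,:2].astype(np.float32)))
# bench check for both
print('bench', W[230,220:230,2].mean(), W[300,230])
E
```

```text
363 floor z 0.027017010561632193
wrist bar c [0.56323555 0.08985792] yaw -26.876737373682314
hub w [[0.52734202 0.10871831 0.056     ]]
[[0.521  0.0871 0.056 ]
 [0.5335 0.1307 0.056 ]
 [0.5054 0.115  0.056 ]]
hub face 0.05554836088529419 ((0.5272294282913208, 0.10822498798370361), 0.022883716970682144)
72 top bar c [0.56124816 0.0903442 ] yaw -30.361935293010756
top hub [[0.52562625 0.10322375 0.056     ]]
hub face top 0.055328328233044566 ((0.5267481803894043, 0.10645949095487595), 0.023014992475509644)
bench 0.10983362651730946 [ 0.67733283 -0.04675866  0.00080573]
```

Keyway yaw is about -27.3° in both wrist-view estimates and hub at (0.527, 0.107). On to the rotor.

Call:
send_rows:
  moves:
    - [-0.01, -0.043, 0, 0]
    - [-0.01, -0.043, 0, 0]
    - [-0.01, -0.043, 0, 0]
    - [-0.01, -0.043, 0, 0]
    - [-0.01, -0.043, 0, 0]
    - [-0.01, -0.043, 0, 0]
    - [-0.011, -0.044, 0, 0]
    - [-0.011, -0.044, 0, 0]
    - [0, 0, 0, -0.9]
    - [0, 0, 0, -0.9]
    - [0, 0, 0, -0.9]
    - [0, 0, 0, -0.9]
    - [0, 0, 0, -0.9]
    - [0, 0, 0, -0.9]
    - [0, 0, 0, -0.9]
    - [0, 0, 0, -0.9]
    - [0, 0, 0, 0]
    - [0, 0, 0, 0]

```text
clock: 9.65
eef_pos: [0.5864, -0.2715, 0.2449]
tool_rot: [-0.218, 0.976, -0.001, 0.002]
ft_force: [0.1, -0.1, -0.1]
grip_width: 0.0855
```

```bash
python3 w.py w7; python3 -c "
import cv2
im=cv2.imread('pics/w7.png');cv2.imwrite('pics/c7.png',cv2.resize(im[50:330,170:490],None,fx=2.1,fy=2.1,interpolation=2))"
```

```text
9.65 [ 0.5864 -0.2715  0.2449] [[-0.9053, -0.4247, 0.0043], [-0.4247, 0.9053, -0.0019], [-0.003, -0.0036, -1.0]] [-0.434  0.539  0.482  1.509  0.    -0.872] 0.08549689317876698 [ 0.12 -0.06 -0.12]
```

View pics/c7.png

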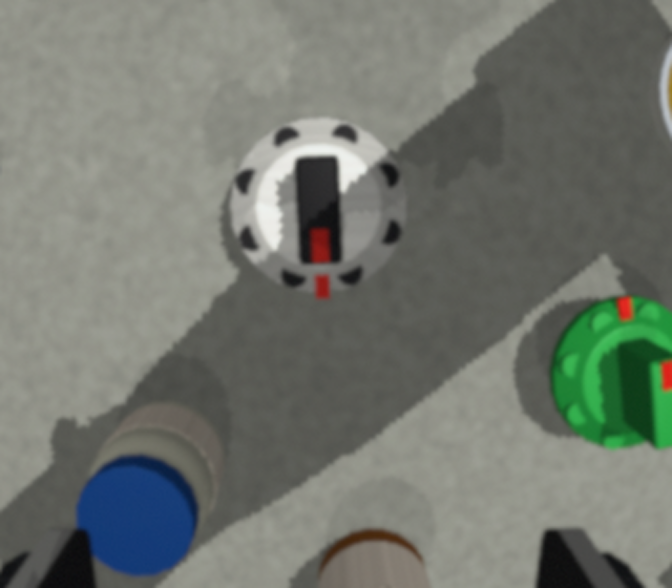

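```bash
python3 - <<'E'
from h import *;import pickle
o=pickle.load(open('pics/w7.pkl','rb'));im=cv2.imread('pics/w7.png').astype(int);d=np.load('pics/w7_d.npy');W=wcloud(o,d)
def H(uv,z):
    c,r=wray(o,np.array(uv)/2.1+[170,50]);return c+r*((z-c[2])/r[:,2])[:,None]
g=H([[296,158],[337,157],[341,261],[302,262]],.104);print('grip',g.mean(0));e=(g[2]+g[3]-g[0]-g[1])/2;print(np.hypot(*e[:2]),np.degrees(np.arctan2(e[1],e[0])))
dd=H([[231,205],[406,205],[319,118],[319,293]],.063);print(dd.round(4),(dd[0]+dd[1])/2,(dd[2]+dd[3])/2)
mk=H([[322,287]],.063)[0];print('mark',mk)
q=W[90:210,260:380].reshape(-1,3);k=q[(q[:,2]>.05)&(q[:,2]<.075)];c,rad=cv2.minEnclosingCircle(k[:,:2].astype(np.float32));print('disc',c,rad,np.median(k[:,2]));t=q[q[:,2]>.09];print('grip',t.mean(0),np.percentile(t[:,2],[10,50,90]),cv2.minAreaRect(t[:,:2].astype(np.float32)))
print('mark yaw',np.degrees(np.arctan2(mk[1]-c[1],mk[0]-c[0])))
T=cloud('top',np.load('pics/top5_d.npy'));s=T[200:275,400:470].reshape(-1,3)
t=s[(s[:,2]>.09)&(s[:,2]<.12)];t=t[np.hypot(t[:,0]-.53,t[:,1]+.295)<.05];print('top grip',t.mean(0),cv2.minAreaRect(t[:,:2].astype(np.float32)))
E
```

```text
grip [ 0.53116101 -0.29648192  0.104     ]
0.03786094026464114 27.840787218654484
[[ 0.546  -0.3295  0.063 ]
 [ 0.5153 -0.2642  0.063 ]
 [ 0.4981 -0.3119  0.063 ]
 [ 0.5642 -0.2809  0.063 ]] [ 0.53065445 -0.2968526   0.063     ] [ 0.53119431 -0.29637136  0.063     ]
mark [ 0.5614165  -0.28082105  0.063     ]
disc (0.531511127948761, -0.29664286971092224) 0.03836388885974884 0.060651061369403514
grip [ 0.5305699  -0.2972563   0.11940539] [0.10246879 0.10368664 0.10499691] ((0.5313030481338501, -0.29686975479125977), (0.039510298520326614, 0.015699030831456184), 27.63493537902832)
mark yaw 27.88164930628313
top grip [ 0.5299083  -0.2969538   0.10234738] ((0.5305818319320679, -0.29797860980033875), (0.03906770050525665, 0.016519399359822273), 27.879867553710938)
```

Call:
send_rows:
  moves:
    - [0, 0, 0, -0.45]
    - [0.03, 0.002, 0, 0]
    - [0.031, 0.001, 0, 0]
    - [0, 0, 0.04, 0]
    - [0, 0, 0.04, 0]
    - [0, 0, 0.03, 0]
    - [0, 0, 0, 0]
    - [0, 0, 0, 0]
  claw: 0

```text
clock: 10.5
eef_pos: [0.53, -0.2971, 0.133]
tool_rot: [-0.24, 0.971, -0.0, 0.0]
ft_force: [-0.2, -0.1, 0.9]
grip_width: 0.0426
```

```bash
python3 w.py w8
```

```text
10.5 [ 0.53   -0.2971  0.133 ] [[-0.8848, -0.4659, 0.0001], [-0.4659, 0.8848, -0.0001], [-0.0, -0.0001, -1.0]] [-0.511  0.507  0.138  1.201 -0.    -0.996] 0.04256580101237727 [-0.18 -0.14  0.91]
```

View pics/w8.png

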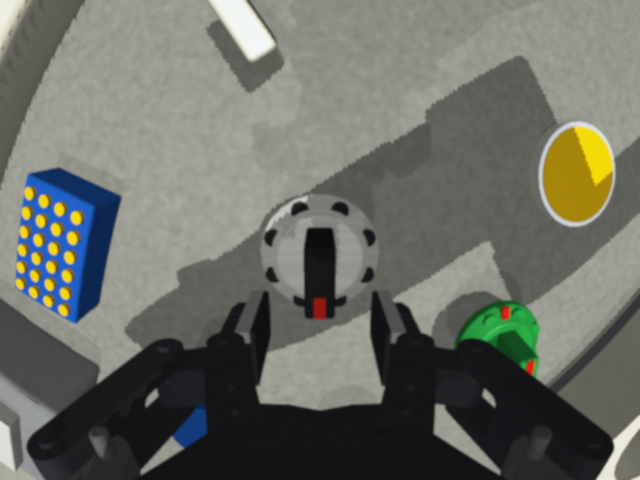

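Grip centred between the jaws (column 320). Descending and closing.

Call:
send_rows:
  moves:
    - [-0.001, 0, 0.03, 0]
    - [0, 0, 0.02, 0]
    - [0, 0, 0.011, 0]
    - [0, 0, 0, 0]
    - [0, 0, 0, 0]

```text
clock: 11.05
eef_pos: [0.5317, -0.297, 0.073]
tool_rot: [-0.24, 0.971, -0.001, 0.001]
ft_force: [1.0, -0.7, 0.2]
grip_width: 0.0428
```

Call:
send_rows:
  moves:
    - [0, 0, 0, 0]
    - [0, 0, 0, 0]
    - [0, 0, 0, 0]
    - [0, 0, 0, 0]
    - [0, 0, 0, 0]
  claw: -1

```text
clock: 11.55
eef_pos: [0.5316, -0.2969, 0.0729]
tool_rot: [-0.24, 0.971, -0.001, 0.001]
ft_force: [0.3, 1.3, 6.0]
grip_width: 0.0152
```

Call:
send_rows:
  moves:
    - [0, 0, -0.02, 0]
    - [0, 0, -0.03, 0]
    - [0, 0, -0.04, 0]
    - [0, 0, -0.04, 0]
    - [0, 0, -0.01, 0]
    - [0, 0, 0, 0]
    - [0, 0, 0, 0]

```text
clock: 12.25
eef_pos: [0.5295, -0.2959, 0.2089]
tool_rot: [-0.24, 0.971, 0.001, -0.001]
ft_force: [-0.2, 0.1, -3.5]
grip_width: 0.0151
```

```bash
python3 w.py w9
```

```text
12.25 [ 0.5295 -0.2959  0.2089] [[-0.8846, -0.4664, -0.0034], [-0.4664, 0.8846, 0.0018], [0.0021, 0.0032, -1.0]] [-0.51   0.468  0.275  1.382 -0.    -0.995] 0.015125664995697929 [-0.25  0.13 -3.5 ]
```

View pics/w9.png

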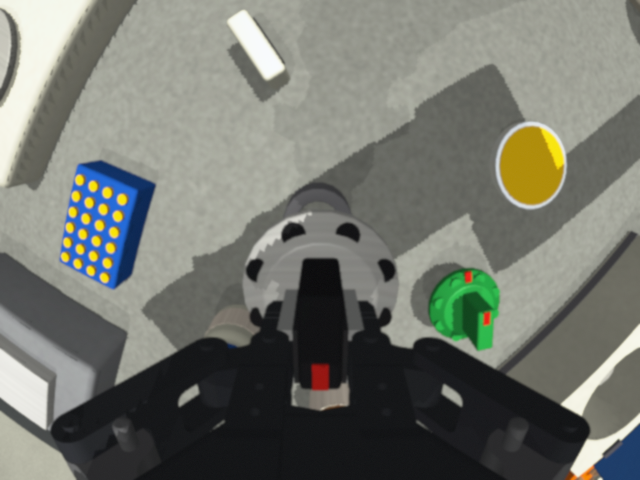

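Call:
send_rows:
  moves:
    - [-0.019, 0.036, -0.02, 0]
    - [-0.019, 0.036, 0, 0]
    - [-0.019, 0.036, 0, 0]
    - [-0.019, 0.036, 0, 0]
    - [-0.019, 0.036, 0, 0]
    - [-0.019, 0.036, 0, 0]
    - [-0.018, 0.036, 0, 0]
    - [-0.018, 0.036, 0, 0]
    - [-0.018, 0.035, 0, 0]
    - [-0.018, 0.035, 0, 0]
    - [0, 0, 0, 0.96]
    - [0, 0, 0, 0.96]
    - [0, 0, 0, 0.96]
    - [0, 0, 0, 0.96]
    - [0, 0, 0, 0.96]
    - [0, 0, 0, 0.96]
    - [0, 0, 0, 0.96]
    - [0, 0, 0, 0.96]
    - [0, 0, 0, 0.96]
    - [0, 0, 0, 0.96]

```text
clock: 14.3
eef_pos: [0.5267, 0.1067, 0.2284]
tool_rot: [0.237, 0.971, -0.001, -0.002]
ft_force: [-0.2, 0.2, -3.0]
grip_width: 0.015
```

Call:
send_rows:
  moves:
    - [0, 0, 0, 0]
    - [0, 0, 0, 0]

```text
clock: 14.5
eef_pos: [0.5272, 0.1068, 0.2294]
tool_rot: [0.234, 0.972, -0.001, -0.002]
ft_force: [-1.3, -0.2, -2.9]
grip_width: 0.0155
```

```bash
python3 w.py w10; python3 - <<'E'
from h import *
o=monitor.get_obs();Rm=R.from_quat(o['tool_rot']).as_matrix()
t=np.array([.5271,.1080]);dl=np.r_[t-o['eef_pos'][:2],0];print('tool delta',(Rm.T@dl).round(4),'key yaw',np.degrees(np.arctan2(-Rm[1,0],-Rm[0,0])))
E
```

```text
14.5 [0.5272 0.1068 0.2294] [[-0.8903, 0.4554, -0.0034], [0.4554, 0.8903, -0.0007], [0.0027, -0.0022, -1.0]] [ 0.2    0.32   0.107  1.362 -0.     0.673] 0.015541007610235625 [-1.27 -0.19 -2.92]
tool delta [0.0009 0.0009 0.    ] key yaw -27.109150614249025
```

View pics/w10.png

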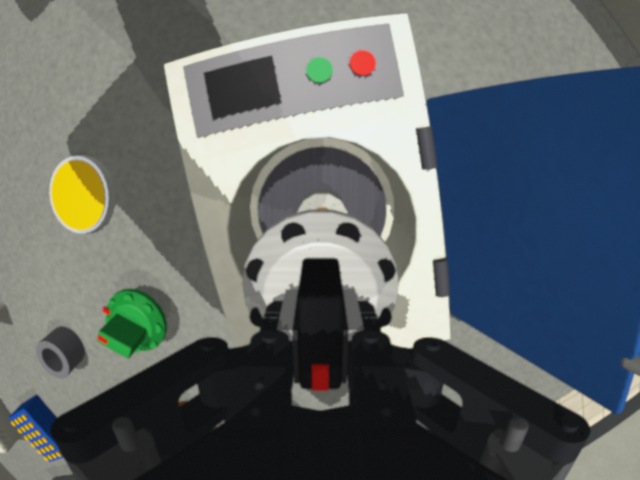

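Call:
send_rows:
  moves:
    - [0.001, 0.001, 0.03, 0]
    - [0, 0, 0.03, 0]
    - [0, 0, 0.03, 0]
    - [0, 0, 0.014, 0]
    - [0, 0, 0, 0]
    - [0, 0, 0, 0]
    - [0, 0, 0, 0]

```text
clock: 15.25
eef_pos: [0.5288, 0.1085, 0.1286]
tool_rot: [0.235, 0.972, 0.001, 0.001]
ft_force: [0.1, 0.2, -2.7]
grip_width: 0.015
```

Call:
send_rows:
  moves:
    - [0, 0, 0.003, 0]
    - [0, 0, 0.003, 0]
    - [0, 0, 0.003, 0]
    - [0, 0, 0.003, 0]
    - [0, 0, 0, 0]

```text
clock: 15.75
eef_pos: [0.5272, 0.1082, 0.1147]
tool_rot: [0.235, 0.972, -0.0, -0.001]
ft_force: [-0.1, -0.5, -2.6]
grip_width: 0.0153
```

```bash
python3 w.py w11
```

```text
15.75 [0.5272 0.1082 0.1147] [[-0.8894, 0.4571, -0.0012], [0.4571, 0.8894, -0.0003], [0.0009, -0.0008, -1.0]] [ 0.202  0.394 -0.095  1.083 -0.     0.677] 0.015256915821216922 [-0.09 -0.53 -2.57]
```

View pics/w11.png

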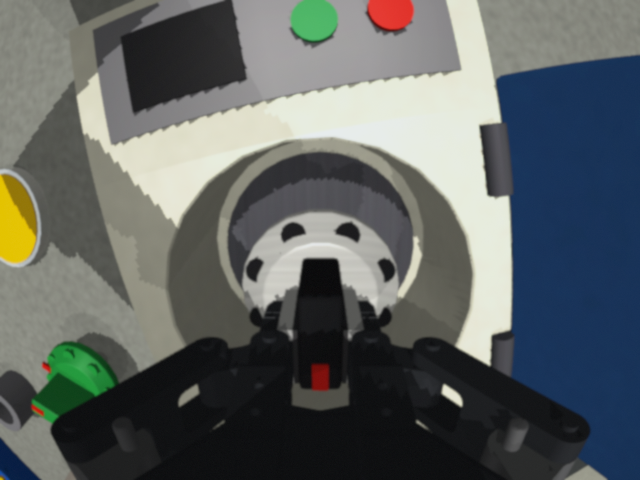

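No contact yet, with the tip about 3 mm in. Continuing down in small rows.

Call:
send_rows:
  moves:
    - [0, 0, 0.003, 0]
    - [0, 0, 0.003, 0]
    - [0, 0, 0.002, 0]
    - [0, 0, 0, 0]
    - [0, 0, 0, 0]

```text
clock: 16.3
eef_pos: [0.5277, 0.1083, 0.1072]
tool_rot: [0.235, 0.972, -0.0, -0.0]
ft_force: [-0.2, 0.0, -3.2]
grip_width: 0.0153
```

Call:
send_rows:
  moves:
    - [0, 0, 0.002, 0]
    - [0, 0, 0.002, 0]
    - [0, 0, 0.002, 0]
    - [0, 0, 0, 0]

```text
clock: 16.7
eef_pos: [0.5273, 0.1082, 0.1008]
tool_rot: [0.235, 0.972, -0.0, -0.0]
ft_force: [0.4, -0.0, -1.9]
grip_width: 0.0154
```

Past key height (0.108) with no resistance, so the key is in the keyway.

Call:
send_rows:
  moves:
    - [0, 0, 0.003, 0]
    - [0, 0, 0.003, 0]
    - [0, 0, 0.002, 0]
    - [0, 0, 0.002, 0]
    - [0, 0, 0, 0]
    - [0, 0, 0, 0]

```text
clock: 17.3
eef_pos: [0.5277, 0.1083, 0.0912]
tool_rot: [0.235, 0.972, -0.0, -0.0]
ft_force: [0.4, 0.6, -3.6]
grip_width: 0.0155
```

Call:
send_rows:
  moves:
    - [0, 0, 0.002, 0]
    - [0, 0, 0.002, 0]
    - [0, 0, 0.002, 0]
    - [0, 0, 0, 0]
    - [0, 0, 0, 0]

```text
clock: 17.8
eef_pos: [0.528, 0.1083, 0.0863]
tool_rot: [0.235, 0.972, 0.0, 0.001]
ft_force: [-2.0, -0.4, 6.6]
grip_width: 0.0151
```

Call:
send_rows:
  moves:
    - [0, 0, 0.001, 0]
    - [0, 0, 0.001, 0]
    - [0, 0, 0.001, 0]
    - [0, 0, 0, 0]
    - [0, 0, 0, 0]

```text
clock: 18.3
eef_pos: [0.5281, 0.1084, 0.0839]
tool_rot: [0.235, 0.972, 0.0, 0.001]
ft_force: [-4.0, -1.8, 9.5]
grip_width: 0.0151
```

Call:
send_rows:
  moves:
    - [0, 0, 0.001, 0]
    - [0, 0, 0.001, 0]
    - [0, 0, 0, 0]
    - [0, 0, 0, 0]

```text
clock: 18.7
eef_pos: [0.5282, 0.1084, 0.0838]
tool_rot: [0.235, 0.972, 0.001, 0.001]
ft_force: [-7.9, -0.8, 20.5]
grip_width: 0.0152
```

Force rose from 9.5 to 20.5 N with z unchanged at 0.0838 (home expected 0.084), so it is on the hard stop. Checking by sight and that it holds.

Call:
send_rows:
  moves:
    - [0, 0, 0, 0]
    - [0, 0, 0, 0]
    - [0, 0, 0, 0]
    - [0, 0, 0, 0]
    - [0, 0, 0, 0]

```text
clock: 19.2
eef_pos: [0.5282, 0.1084, 0.0838]
tool_rot: [0.235, 0.972, 0.001, 0.001]
ft_force: [-7.0, -1.4, 20.5]
grip_width: 0.0154
```

```bash
python3 w.py w12; python3 - <<'E'
from h import *
import pickle
im,d=cams.camera('scene');cv2.imwrite('pics/s12.png',im)
o=pickle.load(open('pics/w12.pkl','rb'));W=wcloud(o,np.load('pics/w12_d.npy'))
q=W[215:300,250:395].reshape(-1,3);q=q[np.hypot(q[:,0]-.5275,q[:,1]-.108)<.036]
k=q[(q[:,2]>.05)&(q[:,2]<.1)];print(np.percentile(k[:,2],[5,25,50,75,95]),len(k))
E
```

```text
19.2 [0.5282 0.1084 0.0838] [[-0.8894, 0.4572, 0.003], [0.4572, 0.8894, 0.0005], [-0.0024, 0.0018, -1.0]] [ 0.202  0.423 -0.139  1.006 -0.     0.677] 0.015366536078403693 [-6.96 -1.42 20.53]
[0.06601474 0.06993804 0.07265566 0.07381599 0.09234363] 9307
```

View pics/w12.png

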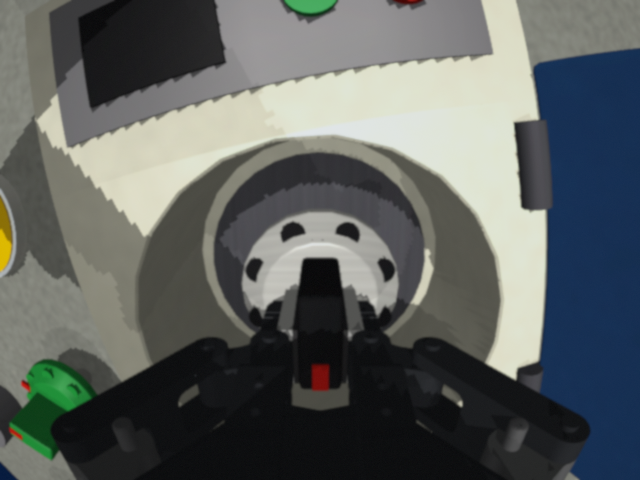

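View pics/s12.png

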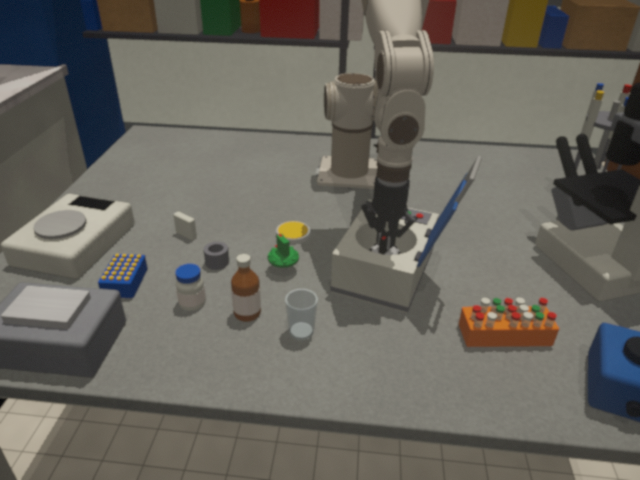

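```bash
python3 -c "
from workcell import order
print(order.job_done())"
```

```text
the job is handed in; nothing more can be done
None
```

The job is handed in at about 19 s of the 67 s allowed, with the gripper still holding the grip and pressing the rotor down. No verdict is reported.

**What I did**
- **Lid:** I lifted it by its bar to about 1.89 rad and let go. It stayed open; the last scene picture still shows it so.
- **Rotor:** I took the black-gripped rotor from its stand, not the green look-alike, and turned it so its key pointed the same way as the red bar, at about -27° in the world frame.
- **Fit:** I lowered it into the hub. The key went past the hub's top face with no resistance, and I pushed on against the spring.

**Last checks**
- **Fully home:** The upward force on the tool rose from 9.5 to 20.5 N while the height stayed at 0.0838 m (0.084 m expected). That is a hard stop, pressed about 12 N beyond the spring, and it was unchanged 0.5 s later.
- **Disc height:** The wrist camera's depth put the top of the disc at about 0.073 m, against 0.074 m expected.
- **Other things:** In the last scene picture the other things on the bench look to be where they were.

**Disagreements**
- The top camera read positions 1 to 5 mm off the wrist camera's, and it put the red bar at -30°. I used the wrist values, which fitted.
- A sideways force of about 7 N stayed on the grip while pressing.

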